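# Latch the sprung hold-down bar over the rongeur in its rack

## Robot

A 6-joint arm with a two-finger parallel gripper is mounted at the origin on a cart in front of the work surface, level with it; the furniture and walls round the work are solid. World frame = base frame: x ahead of the robot, y to its left, z up, the work surface at z = 0. Lengths are in mm, angles in rad, forces in N, time in s.
With the tool pointing down it reaches from about 350 to 975 mm from the base axis. Payload 7.1 kg.
Tool frame: the origin (TCP) lies midway between the tips of the shut fingers; the grasp point (between the pads) lies pinch_z behind it (pinch_z is the distance from the TCP to the grasp point, in mm); z points along the fingers, y is the direction in which the jaws open and shut (so a half turn about z gives the same grasp; the last joint's range is limited). The gripper opens to 88 mm and grips with 3 to 60 N. Pads are 20 mm wide; open, the fingers measure 115 mm over their backs; the gripper's body (75 mm by 178 mm) begins 61 mm behind the grasp point.
Start: joints at [-1.251, 0.423, 1.63, -0, 1.089, -0.019], TCP at [207.739, -589.448, 222.675] pointing down, gripper open.
Joint ranges: [-3, 3], [-0.9, 2.11], [0.09, 2.58], [-1.31, 4.45], [0.11, 2.69], [-2.54, 2.54]. Speed limits (rad/s): [2.39, 2.39, 3.01, 3.14, 3.14, 3.14].

## Interface

Orientations are given as [roll, pitch, yaw] about the fixed x, y, z axes, in that order (R = Rz(yaw) Ry(pitch) Rx(roll)).
In Python, from cell import sense, read_camera, hand_in, find_in, pinch_z gives the robot as it stands.
- The arm moves only by the shell command python3 -m handwheel 'ROWS' [OPENING] [FORCE]. ROWS is text: rows parted by semicolons, each of 4 numbers parted by spaces: the shift along the tool's x, y, z each as a share of 250 mm, from -1 to 1, then the turn about the tool's z as a share of 60 degrees, from -1 to 1. A call has 1 to 8 rows; each row is the pose to reach, as a shift and turn from the pose commanded when the call began, along the tool's axes at that moment; what a row does not reach only later rows make up. A row lasts 1/12 s, in which the tool goes at most 41.7 mm and 7.16 degrees, less where a joint would pass 70% of its speed; a pose out of reach is approached as far as the arm can. A call with a number of a shift or a turn outside -1 to 1 is refused whole. A call with a gripper value outside its range is refused whole. OPENING is the opening, from 0 (shut) to 1 (fully open), set as the call begins (- or left out, the last holds). The fingers move at their own pace and stop on an object; FORCE is the grip in N (left out, the last holds). Time passes only in rows, so rows that repeat a pose let the fingers close. It gives the time, the measured TCP pose, the force and the opening at its end, in the units of the state.
- sense(): the state, without advancing time (a new reading comes with each control period).
- read_camera(name): name is "side" or "top" or "wrist"; returns a dict with "frame" (400x640x3 uint8, red, green, blue), "depth" (400x640 float32, mm along the optical axis (not along the pixel's ray), 0 where there is no reading), "vfov" (degrees; the focal length in pixels is half the picture's height over the tangent of half this angle, whatever the lens; pixels are square), "cx", "cy" (the principal point, pixels), "k1" (the pictures are not rectified: a ray, as slopes to the right and down, at radius r is drawn at 1 + k1 r^2 times it, then the intrinsics apply), "position" and "attitude" of the camera in the world. Camera axes: x right, y down, z forward; pixel columns grow to the right and rows downward; lengths in mm; the calibration is good to about 2 mm. A picture is of the moment at which its call begins.
- hand_in(): hands the job in, once; it reports no verdict.
Trained networks look in the newest picture that a camera, given by its name, has taken for a name from the list of things; names that differ only in an ending like _2 or _b are one class to them, and where a whole thing is asked for, a point or a joint stands for the part that bears it (a point fixed in the world has none). Each returns a list of dicts, best first, with "score" (0 to 1); they miss things now and then, are a little off and sometimes report something else, mostly with a low value. They report only what shows in the picture. A call takes as long as a camera call.
- find_in(camera, thing): "position" ([x, y, z] in mm, in the coordinates of the camera as it stood for that picture, good to about 4 mm: the middle of the surface that is visible of it).
The state is a dict: "t": time; "qpos": joint angles; "qd": joint speeds; "joint_efforts": joint torques, N m; "tool_pos": TCP position; "ee_rot": TCP orientation; "wrist_force": force on the tool from outside, world axes, zero at the start; "torque": the same for the moment, N m; "grip_width": opening from 0.0 (shut) to 1.0 (fully open).
Only numpy, scipy, OpenCV 4.12 (cv2) and the standard library are available. Lean on these libraries where they do the work, as an engineer would, in place of code of your own. Each camera call takes 0.05 s, during which the arm holds its last target.

## Task

One of the two steel instrument racks has a rongeur, a nipper with two handles, lying in it. Swing that rack's hold-down bar (its upright knob is the handle) across over the rongeur against its spring and let it down into the notch of the keeper on the opposite edge, so that it stays latched when you let go. Leave the rongeur lying where it is and the bar of the empty rack open.

Things in the scene. Friction and masses are not known exactly. Their poses are not given: they have to be found in the camera images.
- loaded_rack: the rack with the rongeur in it: a fixed steel plate 180 x 210 x 6 mm; origin under its centre on the bench, z up. At x 40, y 85 mm of its frame stands the vertical hinge post, 94 high, with a torsion spring coiled on it. From the post a level round bar, 8 thick, reaches 178 mm out, its axis 34 above the bench. It also slides up the post, 30 mm at most, against 2 to 4 N
- loaded_rack_keeper (a point): middle of the keeper's notch on that rack, at plate x 40, y -85, z 34 mm (where the bar's axis lies when latched); axes as the rack's. Coming from -x, a ramp rises to a tooth 44 mm high above the bench, then the notch, 24 wide along x, then a stop 70 high. The bar's underside is at 30 when down: lift the bar 15 to 25 mm to pass the tooth, then lower it fully into the notch
- loaded_bar (a joint): swing of that bar about the post, rad. 0: open, where the spring holds it, pointing along (-0.89, -0.45) in the rack's x, y. Grows counter-clockwise from above; 1.10: bar along the rack's -y, over the notch's middle; 1.15 at the stop; latched and let go about 1.05. Spring: about 1 N at the knob when open, 4 N when closed; it snaps the bar back if let go unlatched
- loaded_bar_knob (a point): where to grip that bar's knob: on its axis, 120 mm from the hinge axis, 74 mm above the bench when the bar is down. The knob is an upright round pin 14 mm in diameter, 38 to 98 mm above the bench, with a cap 20 mm wide on its top 6 mm. It is fixed to the bar and may turn between the fingers
- empty_bar (a joint): swing of the same bar on the other rack, which is like the first but has nothing in it; 0 = open. To be left at 0
- rongeur: loose steel rongeur, 40 x 176 x 15 mm, lying flat along the loaded rack's x between two low ribs in its middle; its top is 21 mm above the bench, the closed bar passes 9 mm above it. Origin under its centre

How it is judged (in metres and radians):
At the end, for the whole second after the job is handed in: the loaded rack's bar is swung across (over 1.0 rad) and down in the keeper's notch (knob grip point at most 8 mm above its lowest height of 74 mm), the empty rack's bar is open (under 0.2 rad) and the rongeur lies within 20 mm of where it was (value of joint loaded_bar above 1 rad and height (world z) of loaded_bar_knob below 0.082 m and value of joint empty_bar below 0.2 rad and distance of rongeur from where it was at the start of the episode below 0.02 m); the robot touches nothing.
It fails at once if the empty rack's bar is swung (value of joint empty_bar above 0.3 rad).
It also fails if it takes over 38 s, if anything falls off the work surface, if the arm or the gripper's body presses on something with over 40 N, if the wrist force passes 120 N, or if a joint passes its speed limit or range.

## Working session

There is one attempt and no reset: what is moved stays moved. The work goes in short steps, Python scripts to look and compute and a shell command to move; the robot and the scene stay as the last step left them, time stands still between calls to the robot, and variables do not carry over. Pictures are saved under pics/ and viewed, and the job is handed in when it is done.

```bash
ls; mkdir -p pics
cat > h.py <<'E'
import numpy as np,cv2
from scipy.spatial.transform import Rotation as R
from cell import sense, read_camera, hand_in, find_in, pinch_z
def Rm(rpy): return R.from_euler('xyz',rpy).as_matrix()
def cam2w(c,p): 
    a=np.array(c['attitude'],float)
    M=a if a.shape==(3,3) else Rm(a)
    return M@np.array(p)+np.array(c['position'])
def cloud(c):
    h,w=c['depth'].shape; f=h/2/np.tan(np.radians(c['vfov'])/2)
    u,v=np.meshgrid(np.arange(w),np.arange(h))
    K=np.array([[f,0,c['cx']],[0,f,c['cy']],[0,0,1]])
    n=cv2.undistortPoints(np.stack([u.ravel(),v.ravel()],1).astype(np.float64)[:,None],K,np.array([c['k1'],0,0,0,0.]))[:,0]
    d=c['depth'].ravel()
    P=np.c_[n*d[:,None],d]
    a=np.array(c['attitude'],float); M=a if a.shape==(3,3) else Rm(a)
    return (P@M.T+np.array(c['position'])).reshape(h,w,3)
def save(c,n): cv2.imwrite('pics/'+n,c['frame'][:,:,::-1])
E
python3 - <<'E'
from h import *
print(sense(),pinch_z)
for n in ['top','side','wrist']:
    c=read_camera(n); save(c,n+'0.png'); np.savez('pics/'+n+'0.npz',**{k:c[k] for k in c})
    print(n,c['vfov'],c['cx'],c['cy'],c['k1'],c['position'],c['attitude'])
    for t in ['loaded_rack','loaded_rack_keeper','loaded_bar_knob','rongeur','empty_bar']:
        try:
            for r in find_in(n,t)[:3]: print(t,round(r['score'],2),cam2w(c,r['position']).round(0))
        except Exception as e: print(t,e)
E
```

```text
pics
{'t': 0.0, 'qpos': array([-1.25099025e+00,  4.23850772e-01,  1.63067737e+00, -8.96885591e-08,
        1.08859497e+00, -1.90254548e-02]), 'qd': array([ 9.17057160e-04, -1.35553043e-03,  1.14833277e-03, -7.26773198e-05,
       -2.31640342e-05, -7.66015222e-04]), 'joint_efforts': array([-2.66780371e-03, -5.44642210e+01, -2.73672599e+01,  6.42657629e-02,
        2.27330031e-02, -1.20868517e-04]), 'tool_pos': array([ 207.57667918, -588.93809448,  221.9004593 ]), 'ee_rot': array([-3.14006248e+00, -2.90364013e-05,  3.38831556e-01]), 'wrist_force': array([ 0.28143062, -0.92700662,  0.08740928]), 'torque': array([ 0.05107894, -0.03425351, -0.02963807]), 'grip_width': 0.9973689868926968} 18.700000000000003
top 50.79843740537174 316.09341411092043 202.844511504536 -0.003769377972306645 [460.21207482 167.07900868 932.33932536] [-3.06330999 -0.02015423 -1.56174678]
loaded_rack 0.96 [539. 342.   5.]
loaded_rack_keeper 0.7 [540. 336.   8.]
rongeur 0.56 [518. 330.  15.]
empty_bar 0.78 [436.  35.  37.]
side 51.38558614264811 317.1722888206193 199.9060378525039 -0.05693059016707066 [297.85555256 966.22931346 428.58512434] [-1.97362758 -0.0092076  -2.8710118 ]
loaded_rack 0.8 [536. 375.  11.]
loaded_rack 0.47 [474. 358.  37.]
loaded_rack_keeper 0.67 [540. 378.   6.]
loaded_bar_knob 0.73 [468. 354.  41.]
rongeur 0.81 [524. 335.  16.]
empty_bar 0.7 [430.  37.  39.]
wrist 64.22408095148941 319.97498672646225 200.51223464228298 -0.0012536233915586396 [ 283.87732057 -562.20490782  385.23978302] [ 2.84470694e+00 -2.87378040e-04 -1.23046335e+00]
```

View pics/top0.png

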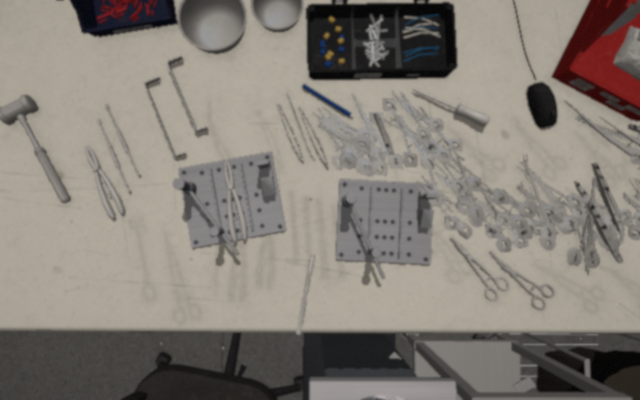

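View pics/side0.png

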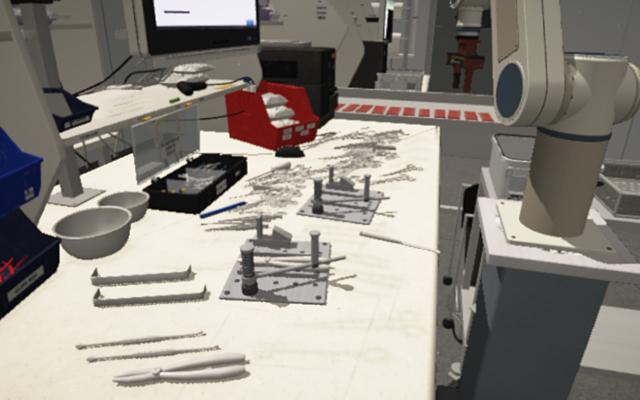

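The loaded rack is the left one in the top view (plate corners about (180,165), (272,153), (284,233), (195,248)). Its post is near (182,185), the keeper near (266,180), and the bar runs down-right to about (238,262). Next I'll fit its pose from depth.

Run:
```python
from h import *
def ld(n):
    d=np.load(f'pics/{n}0.npz'); return {k:d[k] for k in d}
for n in ['top','side']:
    c=ld(n); P=cloud(c)
    X=P.reshape(-1,3); m=(X[:,0]>380)&(X[:,0]<680)&(X[:,1]>180)&(X[:,1]<480)
    Q=X[m]; 
    print(n,'bench z',np.median(Q[abs(Q[:,2])<4][:,2]),np.histogram(Q[:,2],bins=[-6,-4,-2,0,2,4,6,8,10,15,25,35,50,80,110]))
    for lo,hi in [(25,42),(60,120)]:
        q=Q[(Q[:,2]>lo)&(Q[:,2]<hi)]
        print(lo,hi,len(q)); 
    hi=Q[Q[:,2]>55]
    # cluster
    if len(hi):
        _,lab,ce=cv2.kmeans(hi[:,:2].astype(np.float32),3,None,(3,50,.1),5,0)
        for k in range(3): 
            s=hi[lab[:,0]==k]; print('cl',len(s),s.mean(0).round(1),s.max(0).round(0),s.min(0).round(0))
    q=Q[(Q[:,2]>3.5)&(Q[:,2]<9)]
    img=np.zeros((300,300),np.uint8); img[(q[:,0]-380).astype(int),(q[:,1]-180).astype(int)]=255
    img=cv2.morphologyEx(img,cv2.MORPH_CLOSE,np.ones((9,9)))
    img=cv2.morphologyEx(img,cv2.MORPH_OPEN,np.ones((9,9)))
    cs,_=cv2.findContours(img,0,2); b=max(cs,key=cv2.contourArea); print('rect (y-180,x-380)',cv2.minAreaRect(b))
c=ld('top'); cv2.imwrite('pics/topz.png',cv2.resize(c['frame'][130:280,160:300,::-1],None,fx=5,fy=4,interpolation=2)[:600])
c=ld('side'); cv2.imwrite('pics/sidez.png',cv2.resize(c['frame'][200:320,200:360,::-1],None,fx=5,fy=5,interpolation=2)[:600])
```

```text
top bench z -0.2937765435617621 (array([ 196, 1761, 4498, 3329, 1587, 2605, 1788,  390,  380,  904,  150,
        409,  124,  196]), array([ -6,  -4,  -2,   0,   2,   4,   6,   8,  10,  15,  25,  35,  50,
        80, 110]))
25 42 501
60 120 288
cl 95 [468.8 350.2  92. ] [478. 360. 100.] [460. 342.  55.]
cl 59 [611.4 262.   67.5] [618. 273.  72.] [607. 250.  57.]
cl 148 [562.4 423.7  87.3] [573. 437.  96.] [553. 414.  55.]
rect (y-180,x-380) ((206.66607666015625, 150.35198974609375), (180.9441680908203, 103.18435668945312), 78.54611206054688)
side bench z -0.14290340363916698 (array([   0,  138, 4196, 3163,  247, 1682, 1701,  259,  645,  899,  342,
        573,  383,  269]), array([ -6,  -4,  -2,   0,   2,   4,   6,   8,  10,  15,  25,  35,  50,
        80, 110]))
25 42 797
60 120 519
cl 304 [561.6 430.6  79.5] [574. 439.  95.] [552. 414.  55.]
cl 64 [610.4 267.5  64.8] [619. 276.  72.] [606. 249.  55.]
cl 216 [468.2 356.4  81.1] [478. 362.  99.] [459. 344.  56.]
rect (y-180,x-380) ((203.99151611328125, 150.50161743164062), (180.40814208984375, 113.14051818847656), 79.07720184326172)
```

View pics/topz.png

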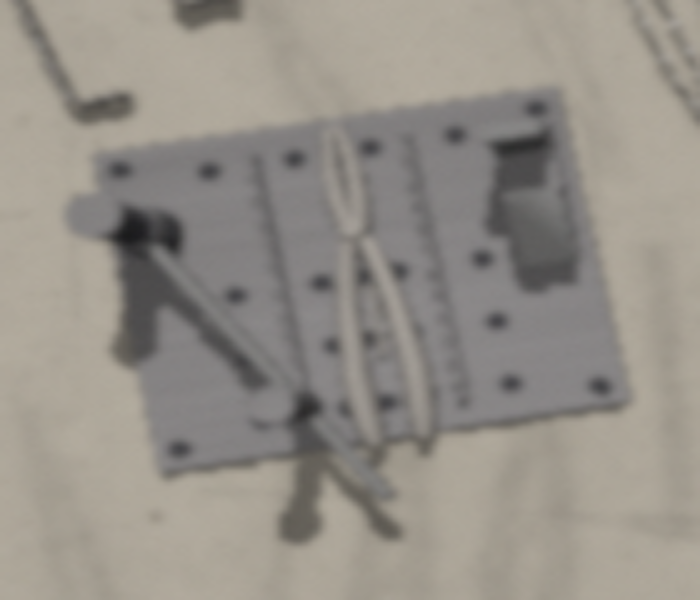

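View pics/sidez.png

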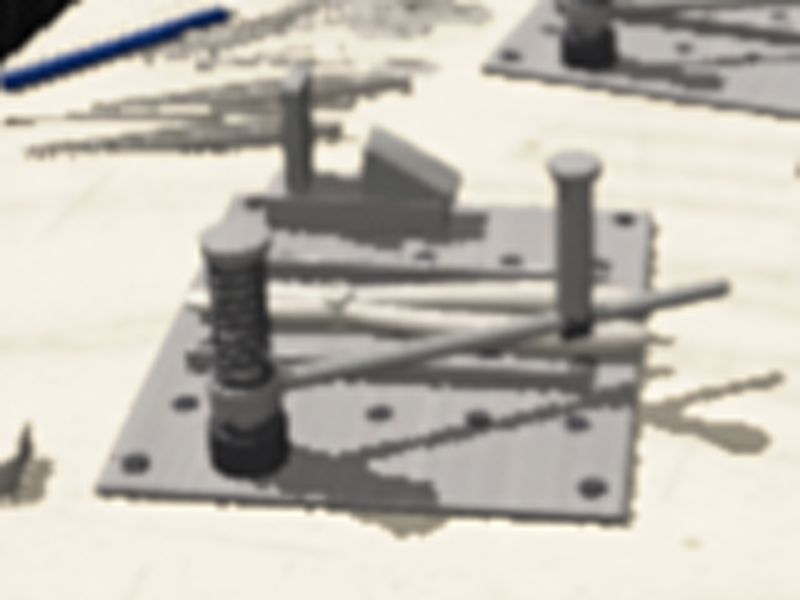

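The fit gives:

| Item | World x, y (mm) |
|---|---|
| Post | about (563, 426) |
| Knob | about (468.5, 351.5), 120 mm from the post |
| Notch | about (596, 259) |

Rack yaw is about 11.3°. I'll turn the tool to yaw about 1.3, so the jaws lie along the swing direction, and go around to the knob.

```bash
cat > to.py <<'E'
import sys
from h import *
def go(x,y,z,yaw=None):
    s=sense(); p=np.array(s['tool_pos']); M=Rm(s['ee_rot'])
    d=M.T@(np.array([x,y,z])-p); t=0
    if yaw is not None: t=-np.degrees(yaw-s['ee_rot'][2])/60
    print('t',round(s['t'],2),'shift mm',d.round(1),'shares',(d/250).round(3),'turn',round(t,3),'F',s['wrist_force'].round(1),'pos',p.round(1),'w',round(s['grip_width'],3))
if __name__=='__main__':
    go(*map(float,sys.argv[1:]))
E
python3 to.py 390 -390 250 1.3
```

```text
t 0.9 shift mm [ 238.2 -127.5  -27.3] shares [ 0.953 -0.51  -0.109] turn -0.918 F [ 0.5 -0.2  0.3] pos [ 207.7 -589.4  222.7] w 1.001
```

```bash
python3 -m handwheel '0.95 -0.51 -0.11 -0.92; 0.95 -0.51 -0.11 -0.92; 0.95 -0.51 -0.11 -0.92; 0.95 -0.51 -0.11 -0.92; 0.95 -0.51 -0.11 -0.92; 0.95 -0.51 -0.11 -0.92; 0.95 -0.51 -0.11 -0.92; 0.95 -0.51 -0.11 -0.92' 1; python3 to.py 470 -150 230 1.3
```

```text
t: 1.57
tool_pos: [392.1, -387.4, 251.0]
ee_rot: [3.14, -0.0, 1.313]
wrist_force: [0.6, -1.5, 0.7]
grip_width: 0.999
t 1.57 shift mm [249.4  14.6  21.1] shares [0.998 0.058 0.084] turn 0.012 F [ 0.6 -1.5  0.7] pos [ 392.1 -387.4  251. ] w 0.999
```

```bash
python3 -m handwheel '1 0.06 0.08 0; 1 0.06 0.08 0; 1 0.06 0.08 0; 1 0.06 0.08 0; 1 0.06 0.08 0; 1 0.06 0.08 0; 1 0.06 0.08 0'; python3 to.py 470 100 230 1.3
```

```text
t: 2.15
tool_pos: [471.3, -147.7, 229.8]
ee_rot: [-3.141, -0.002, 1.307]
wrist_force: [-0.2, -0.3, -0.9]
grip_width: 1.001
t 2.15 shift mm [238.8 -65.8   0.3] shares [ 0.955 -0.263  0.001] turn 0.007 F [-0.2 -0.3 -0.9] pos [ 471.3 -147.7  229.8] w 1.001
```

```bash
python3 -m handwheel '0.95 -0.26 0 0; 0.95 -0.26 0 0; 0.95 -0.26 0 0; 0.95 -0.26 0 0; 0.95 -0.26 0 0; 0.95 -0.26 0 0; 0.95 -0.26 0 0'; python3 to.py 468.5 320 200 1.3
```

```text
t: 2.73
tool_pos: [470.7, 98.0, 230.6]
ee_rot: [3.141, -0.002, 1.307]
wrist_force: [-0.3, -0.4, -0.4]
grip_width: 0.998
t 2.73 shift mm [213.7 -60.   31. ] shares [ 0.855 -0.24   0.124] turn 0.007 F [-0.3 -0.4 -0.4] pos [470.7  98.  230.6] w 0.998
```

```bash
python3 -m handwheel '0.85 -0.24 0.12 0; 0.85 -0.24 0.12 0; 0.85 -0.24 0.12 0; 0.85 -0.24 0.12 0; 0.85 -0.24 0.12 0; 0.85 -0.24 0.12 0; 0.85 -0.24 0.12 0; 0.85 -0.24 0.12 0'
python3 - <<'E'
from h import *
c=read_camera('wrist'); save(c,'w1.png'); P=cloud(c).reshape(-1,3)
s=sense();print(s['tool_pos'],c['position'])
for r in find_in('wrist','loaded_bar_knob')[:2]: print(r['score'],cam2w(c,r['position']))
m=(P[:,2]>60)&(P[:,2]<105)&(abs(P[:,0]-468)<25)&(abs(P[:,1]-351)<25)
q=P[m]
if len(q): print(len(q),q.mean(0),q.min(0),q.max(0))
q=q[q[:,2]>93]
if len(q): print('cap',len(q),q.mean(0),q.min(0),q.max(0), cv2.minEnclosingCircle(q[:,:2].astype(np.float32)))
E
python3 to.py 468.5 351.5 120
```

```text
t: 3.4
tool_pos: [469.0, 313.3, 199.8]
ee_rot: [-3.141, 0.001, 1.304]
wrist_force: [0.6, -0.2, 0.0]
grip_width: 0.999
[469.05029606 312.54410098 200.01560462] [490.47577869 391.696058   362.27937663]
0.89 [484.65402443 363.89784076  37.04538963]
445 [469.13027518 352.20651917  97.1167949 ] [459.28859013 342.09202753  62.69061653] [478.46571486 361.4015922  101.16251833]
cap 430 [469.04742618 352.03375531  98.20753051] [459.28859013 342.09202753  93.80425776] [478.46571486 361.4015922  101.16251833] ((468.9312744140625, 351.75994873046875), 9.887861251831055)
t 3.5 shift mm [ 37.8 -11.1  80.2] shares [ 0.151 -0.044  0.321] turn 0 F [-0.1  0.1 -0.2] pos [469.2 312.2 200.2] w 1.001
```

View pics/w1.png

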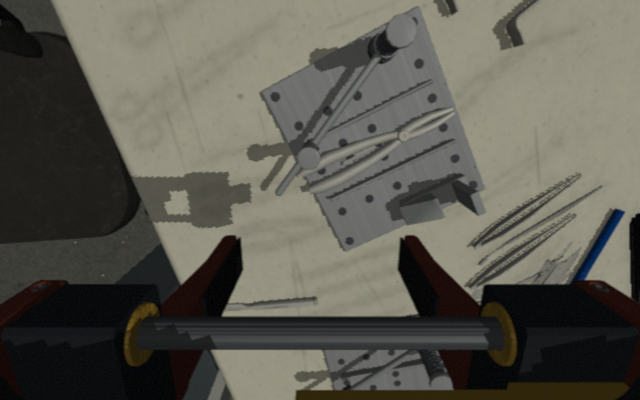

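The wrist view shows the knob cap at pixel (310,156) and the bar running to the post at (395,35). The depth places the cap centre at (469, 352), which agrees with the earlier fit. I'll move over it.

```bash
python3 -m handwheel '0.15 -0.044 0.2 0; 0.154 -0.044 0.3 0; 0.154 -0.044 0.32 0; 0.154 -0.044 0.32 0; 0.154 -0.044 0.32 0'; python3 to.py 469 352 56
```

```text
t: 3.92
tool_pos: [469.0, 352.4, 120.7]
ee_rot: [-3.141, 0.001, 1.301]
wrist_force: [0.0, 0.6, 0.0]
grip_width: 1.001
t 3.92 shift mm [-0.3  0.2 64.7] shares [-0.001  0.001  0.259] turn 0 F [0.  0.6 0. ] pos [469.  352.4 120.7] w 1.001
```

```bash
python3 -m handwheel '0 0 0.1 0; 0 0 0.2 0; 0 0 0.26 0; 0 0 0.26 0; 0 0 0.26 0' && python3 -m handwheel '0 0 0 0; 0 0 0 0; 0 0 0 0; 0 0 0 0; 0 0 0 0; 0 0 0 0; 0 0 0 0; 0 0 0 0' 0 25; python3 to.py 469 352 76
```

```text
t: 4.33
tool_pos: [469.6, 353.4, 56.8]
ee_rot: [3.141, -0.001, 1.301]
wrist_force: [0.3, -0.8, 0.5]
grip_width: 0.995
t: 5.0
tool_pos: [468.6, 353.9, 55.2]
ee_rot: [-3.142, 0.0, 1.302]
wrist_force: [-0.3, 0.7, -0.3]
grip_width: 0.435
t 5.0 shift mm [ -1.7   0.9 -20.8] shares [-0.007  0.003 -0.083] turn 0 F [-0.3  0.7 -0.3] pos [468.6 353.9  55.2] w 0.435
```

```bash
python3 -m handwheel '0 0 0 0; 0 0 0 0; 0 0 0 0; 0 0 0 0; 0 0 0 0; 0 0 0 0; 0 0 0 0; 0 0 0 0' 0 25; python3 to.py 469 352 76
```

```text
t: 5.67
tool_pos: [468.9, 353.9, 55.2]
ee_rot: [3.141, -0.0, 1.302]
wrist_force: [2.3, 0.3, -1.8]
grip_width: 0.215
t 5.67 shift mm [ -1.8   0.6 -20.8] shares [-0.007  0.002 -0.083] turn 0 F [ 2.3  0.3 -1.8] pos [468.9 353.9  55.2] w 0.215
```

```bash
python3 -m handwheel '-0.007 0 0 0; -0.007 0 0 0; -0.007 0 0 0; -0.007 0 0 0; -0.007 0 0 0; -0.007 0 0 0' 0 25; python3 to.py 469 352 76
python3 - <<'E'
from h import *
c=read_camera('side'); cv2.imwrite('pics/s2.png',cv2.resize(c['frame'][160:320,200:400,::-1],None,fx=4,fy=3.75))
E
```

```text
t: 6.17
tool_pos: [469.3, 353.3, 55.6]
ee_rot: [3.14, -0.003, 1.302]
wrist_force: [3.3, 4.2, -1.9]
grip_width: 0.213
t 6.17 shift mm [ -1.3   0.  -20.4] shares [-0.005  0.    -0.082] turn 0 F [ 3.3  4.2 -1.9] pos [469.3 353.3  55.6] w 0.213
```

View pics/s2.png

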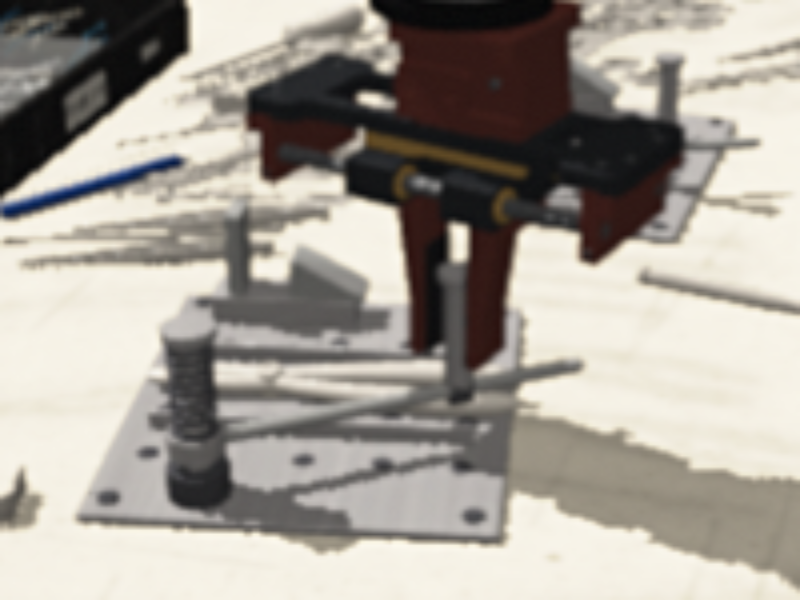

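Run:
```python
from h import *
c=read_camera('side'); s=sense(); p=s['tool_pos']
M=Rm(c['attitude']); h=400; f=h/2/np.tan(np.radians(c['vfov'])/2)
def pr(X):
    q=M.T@(np.array(X)-c['position']); n=q[:2]/q[2]; n=n*(1+c['k1']*(n@n)); return n*f+[c['cx'],c['cy']]
im=c['frame'][:,:,::-1].copy()
for X,col in [((p),(0,0,255)),((469,352,98),(0,255,0)),((469,352,38),(0,255,0)),((p[0],p[1],98),(255,0,0)),((563,426,94),(255,255,0)),((596,259,34),(255,0,255))]:
    u=pr(X); print(X,u.round(1)); im[int(round(u[1])),int(round(u[0]))]=col
P=cloud(c)
cv2.imwrite('pics/s3.png',cv2.resize(im[200:300,270:370],None,fx=6,fy=6,interpolation=0))
Q=P.reshape(-1,3); 
m=(Q[:,2]>45)&(Q[:,2]<105)&(abs(Q[:,0]-469)<35)&(abs(Q[:,1]-353)<35); q=Q[m]
for z in range(45,105,6):
    a=q[(q[:,2]>=z)&(q[:,2]<z+6)]; print(z,len(a),a[a[:,1].argsort()][-6:].round(0).tolist() if len(a) else '')
```

```text
[469.35423867 353.28848034  55.54301208] [314.4 253.1]
(469, 352, 98) [315.  231.3]
(469, 352, 38) [314.7 261.3]
(np.float64(469.35423867141793), np.float64(353.2884803406938), 98) [314.6 231.6]
(563, 426, 94) [247. 246.]
(596, 259, 34) [267.7 230.9]
45 20 [[467.0, 359.0, 47.0], [472.0, 359.0, 50.0], [468.0, 359.0, 47.0], [468.0, 359.0, 49.0], [467.0, 359.0, 49.0], [470.0, 360.0, 45.0]]
51 23 [[469.0, 359.0, 53.0], [467.0, 359.0, 53.0], [464.0, 364.0, 56.0], [463.0, 366.0, 56.0], [457.0, 368.0, 56.0], [459.0, 369.0, 56.0]]
57 66 [[459.0, 369.0, 60.0], [457.0, 369.0, 61.0], [457.0, 370.0, 63.0], [457.0, 370.0, 59.0], [455.0, 370.0, 60.0], [455.0, 370.0, 62.0]]
63 77 [[455.0, 369.0, 69.0], [457.0, 369.0, 67.0], [455.0, 370.0, 67.0], [457.0, 370.0, 65.0], [455.0, 370.0, 64.0], [460.0, 372.0, 68.0]]
69 76 [[461.0, 369.0, 72.0], [459.0, 369.0, 74.0], [457.0, 370.0, 75.0], [457.0, 370.0, 71.0], [457.0, 370.0, 69.0], [455.0, 371.0, 74.0]]
75 77 [[459.0, 369.0, 76.0], [459.0, 369.0, 78.0], [457.0, 370.0, 79.0], [460.0, 370.0, 78.0], [455.0, 370.0, 81.0], [455.0, 371.0, 76.0]]
81 72 [[457.0, 369.0, 84.0], [459.0, 369.0, 86.0], [457.0, 370.0, 87.0], [455.0, 370.0, 83.0], [460.0, 371.0, 83.0], [455.0, 371.0, 86.0]]
87 71 [[457.0, 369.0, 92.0], [454.0, 369.0, 90.0], [460.0, 369.0, 88.0], [459.0, 369.0, 92.0], [455.0, 370.0, 92.0], [455.0, 371.0, 89.0]]
93 95 [[455.0, 369.0, 98.0], [452.0, 369.0, 97.0], [454.0, 369.0, 98.0], [455.0, 370.0, 96.0], [457.0, 370.0, 98.0], [453.0, 370.0, 93.0]]
99 84 [[459.0, 370.0, 102.0], [452.0, 370.0, 105.0], [453.0, 371.0, 103.0], [455.0, 371.0, 104.0], [453.0, 371.0, 101.0], [451.0, 371.0, 101.0]]
```

View pics/s3.png

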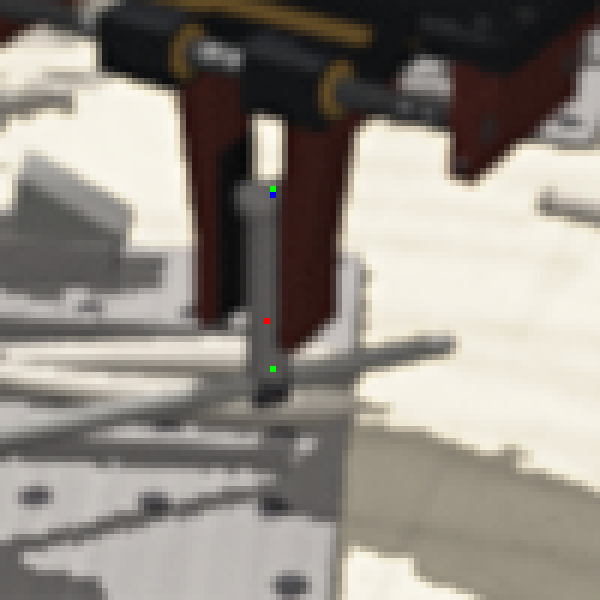

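The knob sits centred between the jaws, at pixel (314,240) in the side view. The 18.8 mm opening means the long pads are closing on the 20 mm cap, which is usable. I'll test-lift 20 mm and work out the arc.

```bash
python3 -m handwheel '0 0 -0.02 0; 0 0 -0.04 0; 0 0 -0.06 0; 0 0 -0.08 0; 0 0 -0.08 0; 0 0 -0.08 0' 0 35
python3 - <<'E'
from h import *
s=sense(); print(s['tool_pos'],s['wrist_force'],s['grip_width'])
c=read_camera('side'); cv2.imwrite('pics/s4.png',cv2.resize(c['frame'][200:300,240:370,::-1],None,fx=6,fy=6))
M=Rm(s['ee_rot']); C=np.array([563,426,0.]); r=120; t0=np.arctan2(352-426,469-563.); print(np.degrees(t0))
for d in np.arange(0.1,1.13,0.05):
    D=r*np.array([np.cos(t0+d)-np.cos(t0),np.sin(t0+d)-np.sin(t0),0]); print(round(d,2),(M.T@D/250).round(3)[:2],(s['tool_pos']+D)[:2].round(0))
E
```

```text
t: 6.77
tool_pos: [469.5, 353.4, 75.8]
ee_rot: [3.139, -0.003, 1.302]
wrist_force: [5.3, 4.0, -4.0]
grip_width: 0.205
[469.49892559 353.43444384  75.81889702] [ 5.29925895  4.04709269 -4.01628623] 0.2047030002656615
-141.7889745744388
0.1 [-0.027  0.04 ] [477. 344.]
0.15 [-0.038  0.061] [482. 340.]
0.2 [-0.049  0.082] [486. 336.]
0.25 [-0.058  0.104] [491. 332.]
0.3 [-0.067  0.127] [496. 329.]
0.35 [-0.074  0.15 ] [501. 326.]
0.4 [-0.08   0.173] [506. 323.]
0.45 [-0.085  0.196] [511. 320.]
0.5 [-0.089  0.22 ] [517. 317.]
0.55 [-0.092  0.244] [522. 315.]
0.6 [-0.093  0.268] [528. 313.]
0.65 [-0.094  0.292] [534. 312.]
0.7 [-0.093  0.316] [539. 310.]
0.75 [-0.09  0.34] [545. 309.]
0.8 [-0.087  0.364] [551. 308.]
0.85 [-0.083  0.387] [557. 308.]
0.9 [-0.077  0.41 ] [563. 308.]
0.95 [-0.07   0.433] [569. 308.]
1.0 [-0.062  0.456] [575. 308.]
1.05 [-0.053  0.478] [581. 309.]
1.1 [-0.043  0.5  ] [587. 310.]
```

View pics/s4.png

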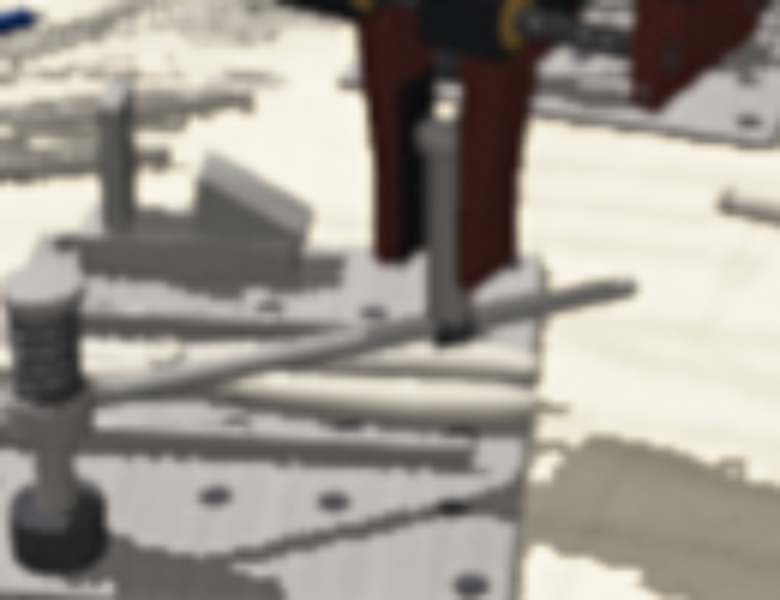

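The side view shows the knob and bar lifted about 20 mm, and the collar has risen on the post. Now the swing, first half.

```bash
python3 -m handwheel '-0.014 0.02 0 0; -0.027 0.04 0 0; -0.038 0.061 0 0; -0.049 0.082 0 0; -0.058 0.104 0 0; -0.067 0.127 0 0; -0.074 0.150 0 0; -0.080 0.173 0 0'
cat > next.py <<'E'
from h import *
s=sense(); print(s['tool_pos'],s['wrist_force'],s['grip_width'])
M=Rm(s['ee_rot']); C=np.array([563.3,427.3]); p=s['tool_pos'][:2]
a=np.arctan2(*(p-C)[::-1]); t0=np.arctan2(352-426,469-563.); print('est joint',a-t0,'rad',np.linalg.norm(p-C))
for d in np.arange(np.ceil((a-t0)/.05)*.05,1.14,0.05):
    D=np.r_[C+120*np.array([np.cos(t0+d),np.sin(t0+d)])-p,0]; print(round(d,2),(M.T@D/250).round(3)[:2])
E
python3 next.py
```

```text
t: 7.48
tool_pos: [502.9, 321.3, 74.4]
ee_rot: [-3.139, 0.002, 1.303]
wrist_force: [-4.2, 3.6, -4.4]
grip_width: 0.211
[502.89139404 321.32521933  74.35958735] [-4.24317196  3.60653394 -4.36817542] 0.21134433822519186
est joint 0.3857983632095574 rad 121.98300624647642
0.4 [0.006 0.009]
0.45 [0.001 0.032]
0.5 [-0.003  0.056]
0.55 [-0.005  0.08 ]
0.6 [-0.007  0.104]
0.65 [-0.007  0.128]
0.7 [-0.006  0.152]
0.75 [-0.004  0.175]
0.8 [-0.001  0.199]
0.85 [0.004 0.223]
0.9 [0.009 0.246]
0.95 [0.016 0.269]
1.0 [0.024 0.292]
1.05 [0.033 0.314]
1.1 [0.043 0.336]
```

```bash
python3 -m handwheel '-0.005 0.023 -0.003 0; -0.009 0.047 -0.006 0; -0.012 0.071 -0.008 0; -0.013 0.095 -0.008 0; -0.014 0.119 -0.008 0; -0.013 0.143 -0.008 0; -0.010 0.167 -0.008 0; -0.007 0.191 -0.008 0' && python3 next.py
python3 - <<'E'
from h import *
c=read_camera('side'); cv2.imwrite('pics/s5.png',cv2.resize(c['frame'][190:300,220:370,::-1],None,fx=5,fy=5))
E
```

```text
t: 8.15
tool_pos: [546.0, 304.6, 74.9]
ee_rot: [-3.134, 0.007, 1.303]
wrist_force: [-8.4, -5.1, -3.3]
grip_width: 0.211
[545.99051573 304.60974268  74.92499754] [-8.44521806 -5.08481121 -3.34849835] 0.21126092097310567
est joint 0.7637303603863548 rad 123.90527627179678
0.8 [0.018 0.015]
0.85 [0.023 0.039]
0.9 [0.028 0.062]
0.95 [0.035 0.085]
1.0 [0.043 0.108]
1.05 [0.052 0.13 ]
1.1 [0.062 0.152]
```

View pics/s5.png

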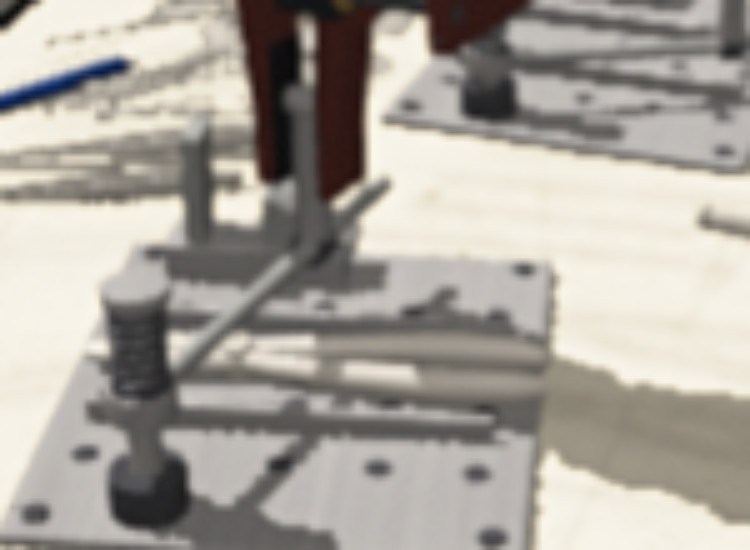

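```bash
python3 -m handwheel '0.012 0.022 -0.006 0; 0.018 0.045 -0.008 0; 0.025 0.068 -0.010 0; 0.032 0.091 -0.010 0; 0.041 0.114 -0.010 0; 0.050 0.134 -0.010 0; 0.056 0.148 -0.010 0; 0.056 0.148 -0.010 0' && python3 next.py
python3 - <<'E'
from h import *
c=read_camera('side'); cv2.imwrite('pics/s6.png',cv2.resize(c['frame'][190:300,220:370,::-1],None,fx=5,fy=5))
E
```

```text
t: 8.87
tool_pos: [586.1, 308.4, 77.3]
ee_rot: [-3.135, 0.007, 1.303]
wrist_force: [-5.0, -4.8, -3.9]
grip_width: 0.212
[586.13616644 308.3573992   77.31451559] [-5.01704545 -4.80477068 -3.86913004] 0.2116891419891759
est joint 1.0935730830795518 rad 121.11495689017542
1.1 [0.005 0.001]
```

View pics/s6.png

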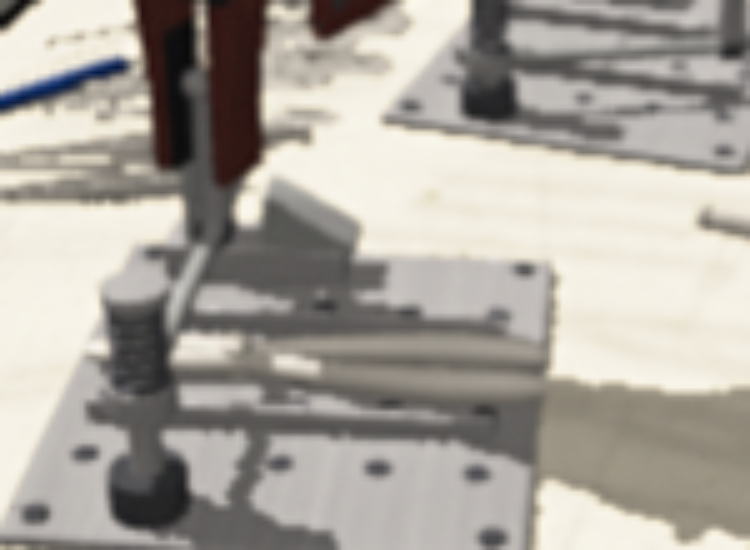

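The bar is at about 1.09 rad, over the notch and still lifted. Lowering it now.

```bash
python3 -m handwheel '0 0 0.015 0; 0 0 0.03 0; 0 0 0.045 0; 0 0 0.06 0; 0 0 0.075 0; 0 0 0.086 0; 0 0 0.088 0; 0 0 0.088 0' && python3 next.py
python3 - <<'E'
from h import *
c=read_camera('side'); cv2.imwrite('pics/s7.png',cv2.resize(c['frame'][190:300,220:370,::-1],None,fx=5,fy=5))
P=cloud(c)
E
```

```text
t: 9.58
tool_pos: [587.4, 307.6, 56.8]
ee_rot: [-3.138, 0.006, 1.302]
wrist_force: [-1.8, -10.4, 4.3]
grip_width: 0.212
[587.43312587 307.61426531  56.76862732] [ -1.83764141 -10.39733773   4.27827172] 0.21229873818714096
est joint 1.1028576528168819 rad 122.09456520218362
```

View pics/s7.png

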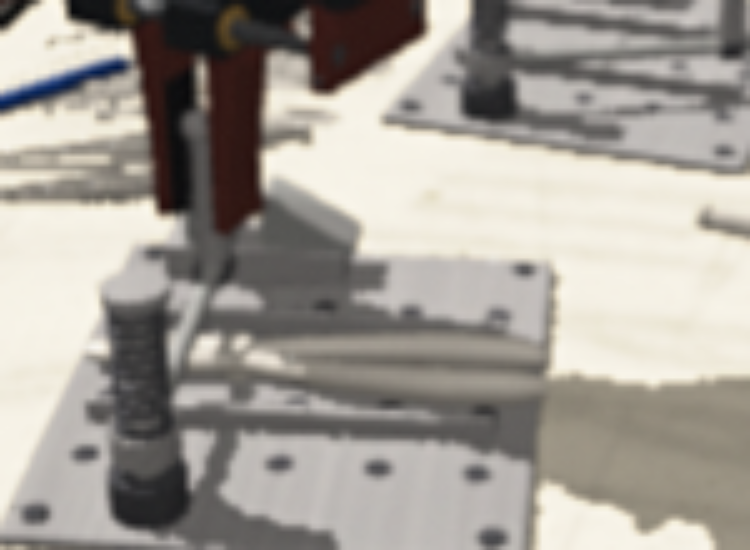

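The collar is back on its base and the wrist force has turned upward (+4 N), so the bar has bottomed. I'll ease it back against the tooth before releasing.

```bash
python3 -m handwheel '0.006 -0.006 0.002 0; 0.01 -0.012 0.004 0; 0.01 -0.018 0.004 0; 0.01 -0.024 0.004 0; 0.01 -0.028 0.004 0; 0.01 -0.028 0.004 0' && python3 next.py
```

```text
t: 10.13
tool_pos: [582.7, 308.2, 57.0]
ee_rot: [-3.14, 0.01, 1.302]
wrist_force: [0.9, -30.1, 12.9]
grip_width: 0.21
[582.67518766 308.20258993  56.95631961] [  0.92149455 -30.06418486  12.89382529] 0.2100476326662902
est joint 1.0651588349221384 rad 120.66313016507098
1.1 [0.01  0.014]
```

```bash
python3 -m handwheel '-0.005 0 -0.002 0; -0.01 0 -0.003 0; -0.015 0 -0.003 0; -0.015 0 -0.003 0' && python3 next.py
```

```text
t: 10.47
tool_pos: [581.3, 307.7, 57.1]
ee_rot: [-3.139, 0.005, 1.302]
wrist_force: [0.6, -14.2, 5.8]
grip_width: 0.207
[581.2787777  307.72450807  57.14866951] [  0.64351536 -14.23495004   5.80206564] 0.2065088691675892
est joint 1.0531252780167566 rad 120.91953820038955
1.1 [0.013 0.019]
```

```bash
python3 -m handwheel '-0.006 0 -0.001 0; -0.012 0 -0.001 0; -0.012 0 -0.001 0; -0.012 0 -0.001 0' && python3 next.py
python3 - <<'E'
from h import *
c=read_camera('top'); cv2.imwrite('pics/t8.png',cv2.resize(c['frame'][130:280,160:300,::-1],None,fx=5,fy=4))
c=read_camera('side'); cv2.imwrite('pics/s8.png',cv2.resize(c['frame'][190:300,220:370,::-1],None,fx=5,fy=5))
E
```

```text
t: 10.8
tool_pos: [581.1, 307.6, 57.3]
ee_rot: [-3.141, 0.002, 1.302]
wrist_force: [1.1, -6.6, -0.4]
grip_width: 0.211
[581.12091178 307.6314147   57.32002658] [ 1.13665385 -6.57596682 -0.38468541] 0.21119959811115493
est joint 1.0517205734595954 rad 120.9882440777224
1.1 [0.013 0.019]
```

View pics/s8.png

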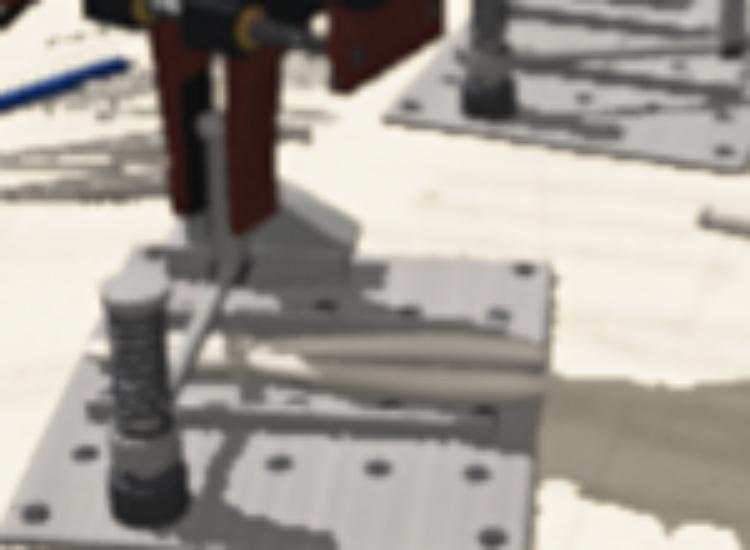

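The bar is at about 1.05 rad and down, and the force along the swing is now about zero, so the tooth is holding it. Releasing.

```bash
python3 -m handwheel '0 0 0 0; 0 0 0 0; 0 0 0 0; 0 0 0 0; 0 0 0 0; 0 0 0 0; 0 0 0 0; 0 0 0 0' 0.6 && python3 next.py
python3 - <<'E'
from h import *
c=read_camera('side'); cv2.imwrite('pics/s9.png',cv2.resize(c['frame'][190:300,220:370,::-1],None,fx=5,fy=5))
E
```

```text
t: 11.57
tool_pos: [581.6, 308.6, 57.7]
ee_rot: [-3.142, -0.0, 1.302]
wrist_force: [0.3, -1.4, 0.3]
grip_width: 0.596
[581.63298039 308.61066045  57.67469993] [ 0.31379568 -1.36488739  0.2503923 ] 0.5960437287564511
est joint 1.057138900311812 rad 120.09686712836508
1.1 [0.009 0.018]
```

View pics/s9.png

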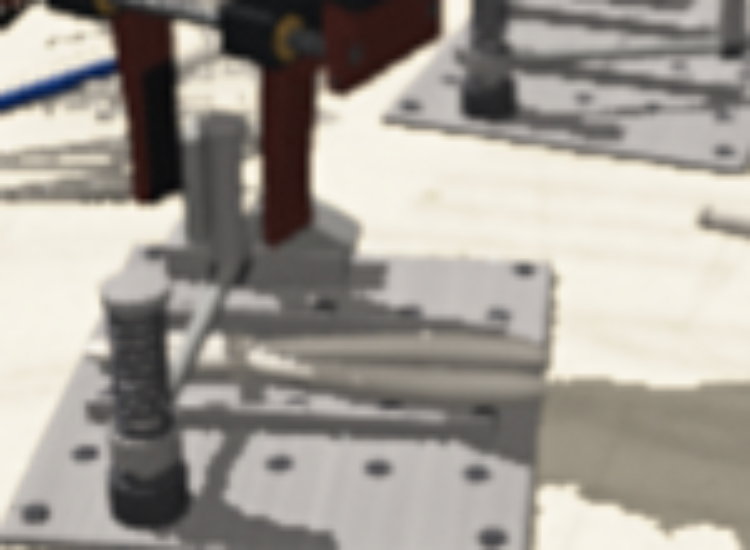

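The fingers are open and clear on both sides of the knob, and the bar has stayed put. Retreating straight up.

```bash
python3 -m handwheel '0 0 -0.1 0; 0 0 -0.25 0; 0 0 -0.4 0; 0 0 -0.55 0; 0 0 -0.6 0; 0 0 -0.6 0; 0 0 -0.6 0; 0 0 -0.6 0'
python3 - <<'E'
from h import *
for n in ['side','wrist','top']:
    c=read_camera(n); save(c,'f_'+n+'.png'); X=cloud(c).reshape(-1,3)
    if n!='wrist':
        cv2.imwrite('pics/fz_'+n+'.png',cv2.resize(c['frame'][130:310,160:440,::-1],None,fx=2.8,fy=2.8))
    q=X[(X[:,2]>85)&(X[:,2]<106)&(abs(X[:,0]-583)<25)&(abs(X[:,1]-308)<25)]
    if len(q): print(n,len(q),q[:,2].max(),np.percentile(q[:,2],80),(q.min(0)+q.max(0))/2)
    for t in ['rongeur','empty_bar']:
        for r in find_in(n,t)[:1]: print(n,t,round(r['score'],2),cam2w(c,r['position']).round(0))
E
```

```text
t: 12.28
tool_pos: [580.5, 307.9, 205.7]
ee_rot: [-3.139, 0.002, 1.302]
wrist_force: [0.4, -1.0, 0.3]
grip_width: 0.602
side 76 99.123771260443 98.13497646194446 [579.61611462 308.95968045  92.14212418]
side rongeur 0.64 [504. 332.  14.]
side empty_bar 0.6 [431.  40.  36.]
wrist 375 100.16035006286808 98.87616689228548 [580.45109078 307.5862203   96.85100869]
wrist rongeur 0.94 [526. 335.  18.]
wrist empty_bar 0.7 [504.  71.  38.]
top rongeur 0.25 [596. 251.   9.]
top empty_bar 0.75 [435.  37.  35.]
```

View pics/fz_side.png

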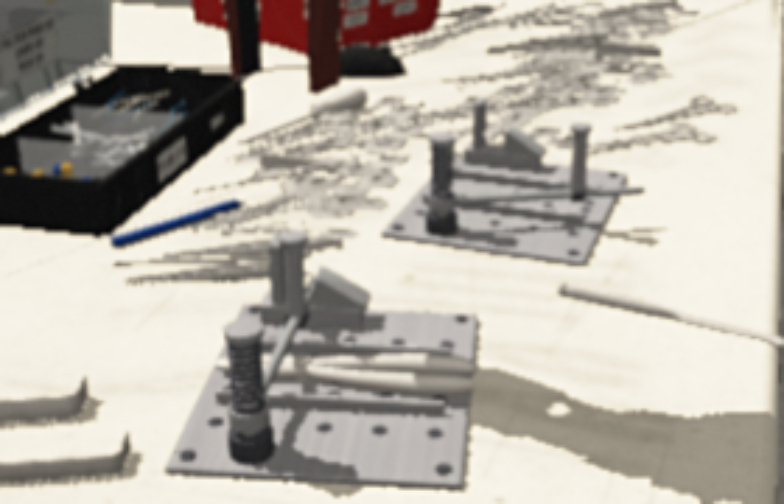

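View pics/f_wrist.png

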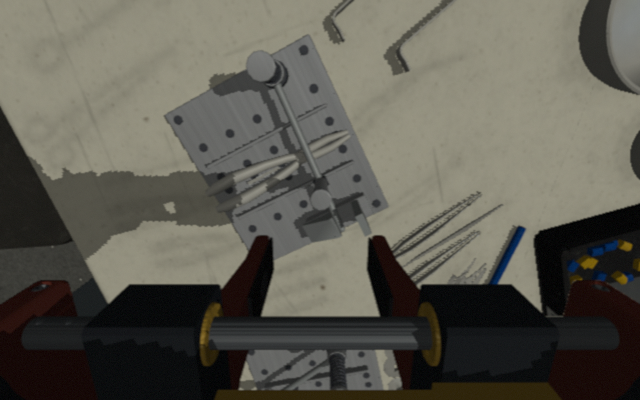

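The wrist view shows the bar running from the post (262,65) over the rongeur into the keeper, with the cap at (320,198). Its top is at about 98 mm, so the bar is fully down. In the side view the empty rack's bar is still open, with its knob at (580,160).

```bash
python3 -c "
from cell import *
s=sense();print(s['t'],s['wrist_force']);print(hand_in())"
```

```text
12.7333 [-0.76050286  0.23718421 -0.2824309 ]
the job is handed in; nothing more can be done
None
```

The loaded rack's bar is swung across over the rongeur and latched in the keeper's notch. I handed the job in at 12.7 s of the 38 s allowed.

I gripped the knob, lifted the bar about 20 mm and swung it to about 1.09 rad. I then lowered it until it bottomed, eased it back against the tooth, released it and raised the gripper clear.

**Last checks**
- **Bar:** it stayed put after release at about 1.05 rad. The wrist camera puts the knob cap at (580, 308) mm with its top at about 98 mm, the fully-down height.
- **Empty rack:** its bar is still open. The top and side cameras place it within 5 mm of where it started; one wrist-camera reading put it elsewhere, and I took that as a partial view.
- **Rongeur:** the wrist camera finds it at (526, 335) mm, against (524, 335) and (518, 330) mm at the start.
- **Contact:** the gripper is well above the rack, and the wrist force is under 1 N.

**What disagreed or went less well**
- **Rongeur readings:** the side camera's last reading was (504, 332) mm, taken with the bar partly covering it. The top camera gave a low-score false hit on the keeper. In the pictures the rongeur looks unmoved.
- **Grip:** the pads closed on the knob's 20 mm cap, not its 14 mm pin.
- **Sideways pull:** while easing back I briefly pulled the knob toward the post with about 30 N, then relaxed it to about 7 N before release.

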